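Stand the fallen funnel on the stone

TASK

The purple funnel has fallen on its side next to the gas hob. Push it up with the fingertips so that it stands on its wide mouth with the spout pointing up, and push it along the counter until its whole rim rests on the round pale stone inset. Only push it, never pick it up or carry it, and leave the jar, the bowl, the bamboo lid and the pot where they are; finish with the hand clear of everything.

Things in the scene. Friction and masses are not known exactly. Their poses are not given: they have to be found in the camera images.
- funnel: Purple plastic funnel, 90 g, 130 mm tall: rim 124 mm across, 6 mm tall; cone from 120 to 23 mm diameter over the next 44 mm; then the spout. Origin: centre of the mouth plane; z axis runs from the mouth to the spout (up once it stands on its mouth). It starts on its side on rim and spout tip: axis 22.6 degrees from level, origin 57 mm high, top of the rim 115 mm high and 24 mm nearer the spout.
- spout_tip (a point): Centre of the tip (16 mm across) of the funnel's spout, 130 mm from the mouth along the axis. The centre of mass lies 26 mm from the mouth. Counter friction is about 0.6: pushed from the spout side close under the top of the rim, the lying funnel pivots on the lowest point of its rim and drops onto its mouth; pushed lower, it slides.
- stone: Round pale marble inset with a 4 mm brass ring around it, let into the dark walnut counter, 190 mm across, flush with the counter (nothing to catch on). Origin: its centre, at counter height.
- jar: Closed glass jar with a steel cap, 76 mm across, 110 mm tall. Origin: centre of its underside. To be left alone.
- bowl: Stainless bowl, 130 mm across, 55 mm tall. Origin: centre of its underside. To be left alone.
- steamer_lid: Bamboo steamer lid lying flat, 140 mm across, 26 mm thick, with a small loop handle up to 44 mm. Origin: centre of its underside. To be left alone.
- pot: Blue enamel pot with a black side handle, 140 mm across, 80 mm tall, standing on the hob's grate 40 mm above the counter; the handle points to its y and reaches 170 mm from its centre. Origin: centre of its underside. To be left alone.
- hob_edge (a point): Middle of the right-hand edge (the one nearest the work) of the gas hob, at counter height. The hob is fixed, 500 mm in x, and reaches 560 mm to the left (y) from this edge: steel plate 8 mm thick, cast grates up to 40 mm above the counter.
Mind the look-alikes: they are no part of the job. Leave any grey or pink look-alike of the funnel alone.

How it is judged:
By the outcome, as a careful person would: the job done as asked, in the order asked, and still so for the second after the job is handed in, with the robot touching nothing.
It also fails if it takes over 54 s, if anything falls off the work surface, if the arm or the gripper's body presses on something with over 40 N, if the wrist force passes 120 N, or if a joint passes its speed limit or range.

ROBOT

A 6-joint arm with a two-finger parallel gripper is mounted at the origin on the work surface. World frame = base frame: x ahead of the robot, y to its left, z up, the work surface at z = 0. Lengths are in m, angles in rad, forces in N, time in s.
With the tool pointing down it reaches from about 0.35 to 0.775 m from the base axis. Payload 7.3 kg.
Tool frame: the origin (TCP) lies between the finger pads; the fingertips stand 8 mm ahead of it and the grasp point (between the pads) lies 11 mm behind it; z points along the fingers, y is the line along which they close (so a half turn about z gives the same grasp; the last joint's range is limited). The gripper opens to 92 mm and grips with 3 to 60 N. Pads are 19 mm wide; open, the fingers measure 130 mm over their backs; the gripper's body (75 mm by 190 mm) begins 47 mm behind the grasp point.
Start: joints at [1.134, 0.342, 1.524, -0, 1.275, -0.146], TCP at [0.151, 0.503, 0.235] pointing down, gripper open.
Joint ranges: [-2.53, 2.53], [-0.77, 2.02], [0.04, 2.7], [-1, 4.14], [0.28, 2.66], [-3.11, 3.11]. Speed limits (rad/s): [2.57, 2.57, 3.14, 3.14, 3.14, 3.14].

INTERFACE

Orientations are given as a rotation vector (axis times angle).
In Python, from workcell import env gives the robot as it stands.
- The arm moves only by the tool move_arm, never from a script. Its argument "steps" is a list that holds one entry, the list of rows, each a list of 7 numbers: the shift along the tool's x, y, z in mm, then the turn, a rotation vector about the tool's x, y, z in degrees, then the finger opening in mm, from 0 to 91.8. In form: [[[x, y, z, wx, wy, wz, gripper], ...]]. A call has 1 to 8 rows; each row shifts and turns the commanded pose from where the row before left it, along the tool's axes as they then stand; what a row does not reach is not made up. A row lasts 1/12 s, in which the tool goes at most 41.7 mm and 7.16 degrees, less where a joint would pass 70% of its speed; a pose out of reach is approached as far as the arm can. A call is refused whole if a number of a shift passes 41.7 or a number of a turn 7.16, either way. A call with a gripper value outside its range is refused whole. The fingers move at their own pace and stop on an object; the grip force is fixed at half the most. Time passes only in rows, so rows that do not move let the fingers close. It gives the time, the measured TCP pose, the force, the opening and the grip force at its end, in the units of the state.
- env.observe(): the state, without advancing time (a new reading comes with each control period).
- env.get_image(name): name is "side" or "top" or "wrist"; returns the picture (400x640x3 uint8, red, green, blue); there is no depth.
- env.calibration(name): a dict with "fx", "fy", "cx", "cy" (pixels), "dist_coeffs" ([k1, k2, p1, p2, k3] as OpenCV has them; the pictures are not rectified), "cam_to_world" (4x4, takes a point from camera to world coordinates); the wrist camera has in their place "tool_from_camera" (4x4, takes a point from camera to tool coordinates, whose origin is the TCP and whose axes are the flange's). Camera axes: x right, y down, z forward; pixel columns grow to the right and rows downward; lengths in m; the calibration is good to about 2 mm. A picture is of the moment at which its call begins: read the wrist's pose just before it. calibration takes no time and is no camera call.
- env.job_done(): hands the job in; it is judged then, once.
The state is a dict: "t": time; "q": joint angles; "joint_velocities": joint speeds; "effort": joint torques, N m; "ee_pos": TCP position; "orientation": TCP orientation; "force": force on the tool from outside, world axes, zero at the start; "torque": the same for the moment, N m; "grip_width": finger opening in m; "grip_force": force on a finger pad.
Only numpy, scipy, OpenCV 4.12 (cv2) and the standard library are available. Lean on these libraries where they do the work, as an engineer would, in place of code of your own. Each camera call takes 0.05 s, during which the arm holds its last target. There are 200 camera calls.

## Working session

There is one attempt and no reset: what is moved stays moved. The work goes in short steps, Python scripts to look and compute and a tool call to move; the robot and the scene stay as the last step left them, time stands still between calls to the robot, and variables do not carry over. Pictures are saved under pics/ and viewed, at most 10 in all, crops included, and the job is handed in when it is done.

Besides the shell and the picture viewer there is one more tool, called as name([rows], argument=value, ...), one row to a line, values as JSON. move_arm: Moves the arm, as the interface text tells. Its arguments: {"type":"object","properties":{"steps":{"type":"array"}},"required":["steps"]}

```bash
mkdir -p pics; python3 - <<'E'
from workcell import env
import cv2
s=env.observe(); print(s['t'],s['ee_pos'],s['orientation'],s['q'])
for n in ['top','side']:
    cv2.imwrite(f'pics/{n}0.png',env.get_image(n)[:,:,::-1])
    c=env.calibration(n); print(n,c)
print(env.calibration('wrist'))
E
```

```text
0.0 [0.15035229 0.5025881  0.23403214] [-4.55169954e-01 -3.10801927e+00  2.38186657e-03] [ 1.13397846e+00  3.42734747e-01  1.52503587e+00 -3.54698745e-05
  1.27539516e+00 -1.45974642e-01]
top {'fx': 401.9085300394015, 'fy': 401.9085300394015, 'cx': 321.26005020949594, 'cy': 193.08336906101655, 'dist_coeffs': array([-0.07462118,  0.        ,  0.        ,  0.        ,  0.        ]), 'cam_to_world': array([[-0.00717   , -0.99335827,  0.11483871,  0.40131158],
       [-0.99996922,  0.00675666, -0.00398819,  0.00363494],
       [ 0.00318577, -0.11486377, -0.99337614,  1.34913409],
       [ 0.        ,  0.        ,  0.        ,  1.        ]])}
side {'fx': 407.4510518538328, 'fy': 407.4510518538328, 'cx': 315.93069414354295, 'cy': 194.16673883967007, 'dist_coeffs': array([-0.05250284,  0.        ,  0.        ,  0.        ,  0.        ]), 'cam_to_world': array([[ 0.79527075, -0.44324713,  0.41361385,  0.08072566],
       [-0.60592688, -0.60355103,  0.51824586, -0.54500693],
       [ 0.01992608, -0.66276553, -0.74856183,  0.85091948],
       [ 0.        ,  0.        ,  0.        ,  1.        ]])}
{'fx': 298.06155003160006, 'fy': 298.06155003160006, 'cx': 323.3807879486781, 'cy': 199.43637134502794, 'dist_coeffs': array([-0.02823295,  0.        ,  0.        ,  0.        ,  0.        ]), 'tool_from_camera': array([[ 4.74299998e-04, -9.55027076e-01, -2.96518228e-01,
         8.05221778e-02],
       [ 9.99999191e-01,  1.02973273e-04,  1.26790637e-03,
        -3.68410929e-04],
       [-1.18035146e-03, -2.96518589e-01,  9.55026352e-01,
        -1.49390423e-01],
       [ 0.00000000e+00,  0.00000000e+00,  0.00000000e+00,
         1.00000000e+00]])}
```

View pics/top0.png

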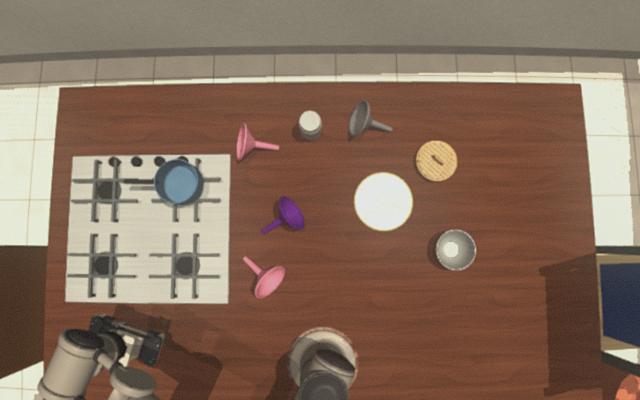

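View pics/side0.png

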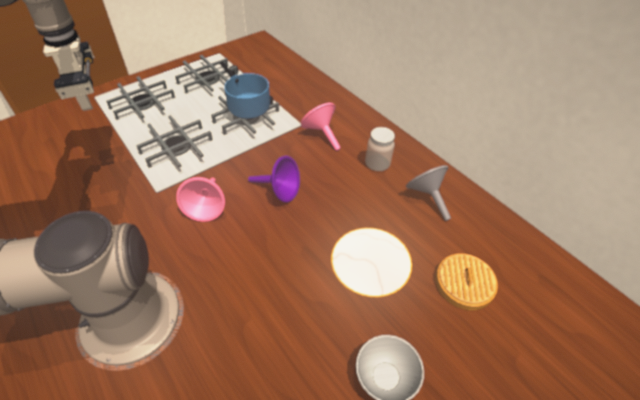

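The purple funnel is at top (290,213) and side (280,180). The look-alikes are pink at top (258,145) and (267,280), and grey at (368,120). The stone is at top (383,201). I choose the purple one. Next I'll fit its pose to the silhouettes and check a crop.

```bash
cat > h.py <<'E'
import numpy as np, cv2
from scipy.spatial.transform import Rotation as R
from scipy.optimize import minimize
def proj(c,P):
    T=np.linalg.inv(c['cam_to_world']); 
    K=np.array([[c['fx'],0,c['cx']],[0,c['fy'],c['cy']],[0,0,1]])
    return cv2.projectPoints(P.astype(float),T[:3,:3],T[:3,3],K,c['dist_coeffs'])[0][:,0]
def ray(c,uv,z):
    K=np.array([[c['fx'],0,c['cx']],[0,c['fy'],c['cy']],[0,0,1]])
    n=cv2.undistortPoints(np.array([[uv]],float),K,c['dist_coeffs'])[0,0]
    M=c['cam_to_world']; d=M[:3,:3]@[*n,1]; return M[:3,3]+d*(z-M[2,3])/d[2]
a=np.linspace(0,2*np.pi,48,endpoint=False)
ring=lambda z,r:np.c_[r*np.cos(a),r*np.sin(a),0*a+z]
RINGS=[ring(0,.062),ring(.006,.062),ring(.050,.0115),ring(.130,.008)]
def purple(im):
    h=cv2.cvtColor(im,cv2.COLOR_RGB2HSV); return cv2.inRange(h,(125,90,40),(150,255,255))
def pose(p,standing):   # p: x,y,yaw of axis (mouth->spout) for lying
    if standing: return np.eye(3),np.array([p[0],p[1],0])
    t=np.radians(22.6); z=np.array([np.cos(p[2])*np.cos(t),np.sin(p[2])*np.cos(t),-np.sin(t)])
    y=np.array([-np.sin(p[2]),np.cos(p[2]),0]); return np.c_[np.cross(y,z),y,z],np.array([p[0],p[1],.0572])
def sil(c,p,st,S=4):
    A,o=pose(p,st); m=np.zeros((400*S,640*S),np.uint8)
    rs=[proj(c,r@A.T+o) for r in RINGS]
    for u,v in zip(rs,rs[1:]):
        hull=cv2.convexHull(np.r_[u,v].astype(np.float32)); cv2.fillPoly(m,[((hull+.5)*S).astype(int)],255)
    return cv2.resize(m,(640,400),interpolation=cv2.INTER_AREA)/255.
def fit(ims,cs,p0,st):
    ms=[cv2.morphologyEx(purple(i),cv2.MORPH_OPEN,np.ones((2,2)))/255. for i in ims]
    f=lambda p:sum(np.abs(sil(c,p,st)-m).sum() for c,m in zip(cs,ms))
    r=minimize(f,p0,method='Nelder-Mead',options=dict(initial_simplex=[p0]+[np.array(p0)+d for d in np.diag([.02,.02,.3])],xatol=1e-4,fatol=.1))
    return r.x,r.fun,[m.sum() for m in ms]
E
python3 - <<'E'
from h import *; from workcell import env
ims=[env.get_image(n) for n in('top','side')]; cs=[env.calibration(n) for n in('top','side')]
m=ray(cs[0],(293,211),.06); s=ray(cs[0],(263,232),.007); print(m,s)
p,e,n=fit(ims,cs,np.array([m[0],m[1],np.arctan2(*(s-m)[1::-1])]),False); print('fit',p,np.degrees(p[2]),e,n)
for i,cn in enumerate(('top','side')):   # stone
    h=cv2.cvtColor(ims[i],cv2.COLOR_RGB2HSV); w=cv2.inRange(h,(0,0,190),(40,60,255))
    k,l,st,ce=cv2.connectedComponentsWithStats(w)
    uv=[(383,201),(371,262)][i]; L=l[uv[1],uv[0]]; cnt=cv2.findContours((l==L).astype(np.uint8),0,1)[0][0]
    P=np.array([ray(cs[i],q[0],0)[:2] for q in cv2.convexHull(cnt)]); (x,y),r=cv2.minEnclosingCircle((P*1000).astype(np.float32)); print(cn,'stone',x,y,r,P.min(0),P.max(0))
for nm,uv,z in [('pinkfront mouth',(270,281),.05),('pinkfront tip',(246,260),.007),('hob edge',(229,228),0),('pink2 mouth',(243,142),.05),('pink2 tip',(277,148),.007),('jar',(310,120),.11),('bowl',(456,250),.055),('lid',(437,160),.026),('grey',(362,118),.06)]: print(nm,ray(cs[0],uv,z).round(3))
A,o=pose(p,False)
out=[]
for im,c,(u,v) in zip(ims,cs,[(283,215),(275,180)]):
    im=im.copy(); s=sil(c,p,False); cn=cv2.findContours((s>.5).astype(np.uint8),0,1)[0]
    b=im.copy(); cv2.drawContours(b,cn,-1,(0,255,0),1)
    out.append(np.hstack([cv2.resize(x[v-40:v+40,u-50:u+50],None,fx=4,fy=4) for x in(im,b)]))
cv2.imwrite('pics/fit.png',np.vstack(out)[:600,:,::-1])
E
```

```text
[0.49300536 0.08968112 0.06      ] [0.4273191  0.19320894 0.007     ]
fit [0.48934326 0.09045593 2.12378798] 121.6840879580121 270.956862745098 [np.float64(621.0), np.float64(1082.0)]
top stone 375.5684509277344 -988.6317749023438 9.999999747378752e-05 [ 0.37556845 -0.98863178] [ 0.37556845 -0.98863178]
side stone 529.7835693359375 -206.63644409179688 95.13648223876953 [ 0.43464872 -0.30108041] [ 0.62342433 -0.11220099]
pinkfront mouth [0.271 0.164 0.05 ]
pinkfront tip [0.335 0.249 0.007]
hob edge [0.441 0.309 0.   ]
pink2 mouth [0.724 0.257 0.05 ]
pink2 tip [0.712 0.148 0.007]
jar [0.779 0.033 0.11 ]
bowl [ 0.363 -0.435  0.055]
lid [ 0.664 -0.393  0.026]
grey [ 0.8   -0.138  0.06 ]
```

View pics/fit.png

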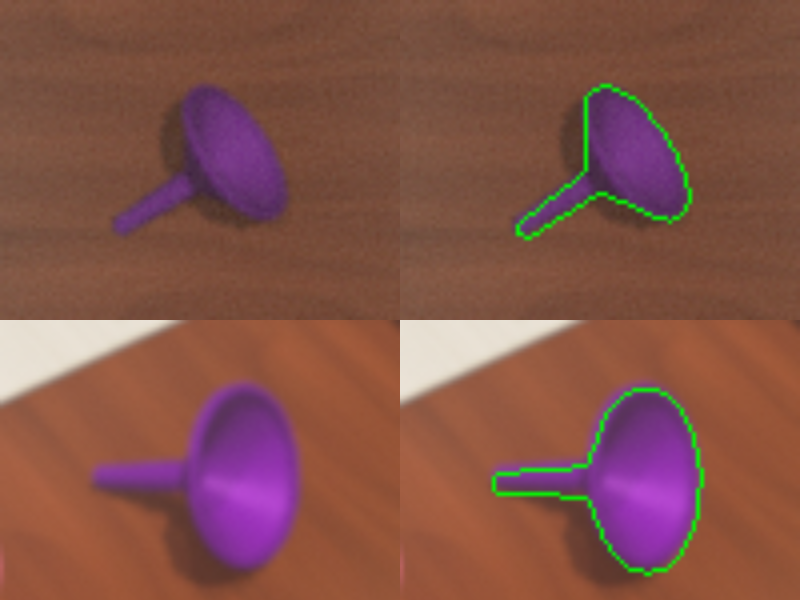

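The fit places the funnel mouth at about (0.491, 0.092) with the spout heading 121.7°, so the push direction u is (0.525, -0.851). The stone is at (0.530, -0.207) with r = 95 mm, which matches the given size. The heights and reach also check out. I'll go above a point behind the rim, then turn.

move_arm([
  [[-32.4,-20.4,0,0,0,0,40],[-32.4,-20.4,0,0,0,0,40],[-32.4,-20.4,0,0,0,0,40],[-32.4,-20.4,0,0,0,0,40],[-32.4,-20.4,0,0,0,0,40],[-32.4,-20.4,0,0,0,0,40],[-32.4,-20.4,0,0,0,0,40],[-32.4,-20.4,0,0,0,0,40]],
])

```text
t: 0.87
ee_pos: [0.3528, 0.2707, 0.2348]
orientation: [0.455, 3.108, 0.0]
force: [0.4, 0.3, -0.1]
grip_width: 0.0433
grip_force: 0.0
```

move_arm([
  [[-32.4,-20.4,0,0,0,0,40],[-32.4,-20.4,0,0,0,0,40],[-32.4,-20.4,0,0,0,0,40],[-32.4,-20.4,0,0,0,0,40],[0,0,0,0,0,0,40],[0,0,0,0,0,0,40]],
])

```text
t: 1.37
ee_pos: [0.4536, 0.1555, 0.2343]
orientation: [-0.461, -3.107, 0.0]
force: [-0.3, 0.1, 1.0]
grip_width: 0.0397
grip_force: 0.0
```

move_arm([
  [[0,0,0,0,0,7,40],[0,0,0,0,0,7,40],[0,0,0,0,0,7,40],[0,0,0,0,0,7,40],[0,0,0,0,0,7,40],[0,0,0,0,0,6.6,40],[0,0,0,0,0,0,40],[0,0,0,0,0,0,40]],
])

```text
t: 2.03
ee_pos: [0.452, 0.1579, 0.2347]
orientation: [-1.522, -2.748, -0.0]
force: [0.5, -0.1, -0.4]
grip_width: 0.0397
grip_force: 0.0
```

```bash
cat >> h.py <<'E'
def where(env,target=None):
    s=env.observe(); M=R.from_rotvec(s['orientation']).as_matrix(); p=np.array(s['ee_pos'])
    print('t',round(s['t'],2),'tcp',p.round(4),'x ang',np.degrees(np.arctan2(M[1,0],M[0,0])).round(1),'z',M[:,2].round(3),'w',s['grip_width'],'F',np.round(s['force'],1))
    if target is not None: print('tool shift mm',(M.T@(np.array(target)-p)*1000).round(1))
E
python3 -c "
from h import *; from workcell import env
where(env,[.452,.156,.110])"
```

```text
t 2.03 tcp [0.452  0.1579 0.2347] x ang 122.0 z [-0.  0. -1.] w 0.039719845913385586 F [ 0.5 -0.1 -0.4]
tool shift mm [ -1.7  -1.  124.7]
```

move_arm([
  [[0,0,25,0,0,0,40],[0,0,25,0,0,0,40],[0,0,25,0,0,0,40],[0,0,25,0,0,0,40],[0,0,24,0,0,0,40],[0,0,0,0,0,0,40],[0,0,0,0,0,0,40]],
])

```text
t: 2.62
ee_pos: [0.452, 0.1573, 0.1103]
orientation: [-1.524, -2.744, 0.002]
force: [0.8, 0.4, -0.1]
grip_width: 0.0401
grip_force: 0.0
```

```bash
python3 -c "
from h import *; from workcell import env
where(env,[.452,.156,.110])
cv2.imwrite('pics/w1.png',np.hstack([cv2.resize(env.get_image('wrist'),(480,300)),cv2.resize(env.get_image('side')[100:250,180:340],(320,300))])[:,:,::-1])"
```

```text
t 2.62 tcp [0.452  0.1573 0.1103] x ang 121.9 z [-0.003 -0.    -1.   ] w 0.04011046366868062 F [ 0.8  0.4 -0.1]
tool shift mm [-1.1 -0.6  0.3]
```

View pics/w1.png

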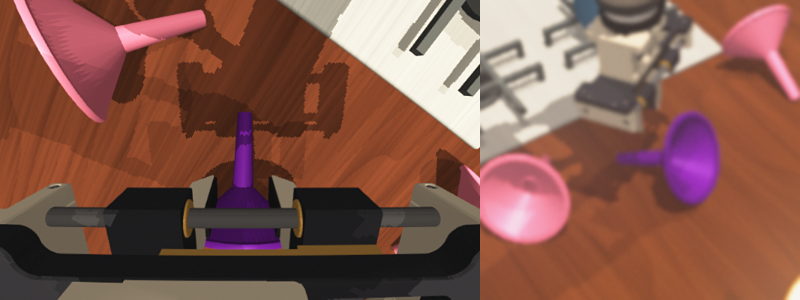

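The wrist view shows the spout centred between the fingers (x 245 against an axis at 242), and the side view shows the funnel unmoved. I'll approach and follow the rim's arc.

move_arm([
  [[-15,0,0,0,0,0,40],[-15,0,0,0,0,0,40],[-5,0,-0.5,0,0,0,40],[-6,0,-2.5,0,0,0,40],[-6,0,-2.5,0,0,0,40],[-6.5,0,-2.5,0,0,0,40],[0,0,0,0,0,0,40]],
])

```text
t: 3.3
ee_pos: [0.482, 0.1109, 0.1197]
orientation: [1.529, 2.742, 0.002]
force: [1.3, 0.4, 0.1]
grip_width: 0.0403
grip_force: 0.2
```

```bash
python3 -c "
from h import *; from workcell import env
where(env)
cv2.imwrite('pics/w2.png',np.hstack([cv2.resize(env.get_image('wrist'),(480,300)),cv2.resize(env.get_image('side')[100:250,180:340],(320,300))])[:,:,::-1])"
```

```text
t 3.3 tcp [0.482  0.1109 0.1197] x ang 121.7 z [ 0.002  0.    -1.   ] w 0.04025108627021531 F [1.3 0.4 0.1]
```

View pics/w2.png

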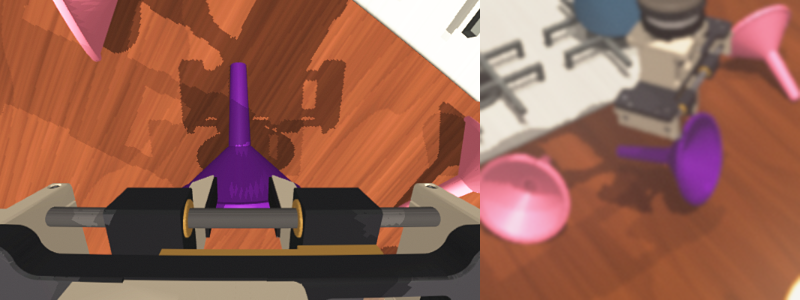

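The spout is rising off the counter, so the funnel is pivoting as planned. I'll continue along the arc.

move_arm([
  [[-6.6,0,-1.4,0,0,0,40],[-6.6,0,-1.4,0,0,0,40],[-6.6,0,-1.4,0,0,0,40],[-6.7,0,-0.3,0,0,0,40],[-6.7,0,-0.3,0,0,0,40],[-6.7,0,0,0,0,0,40],[-6.7,0,0.5,0,0,0,40],[0,0,0,0,0,0,40]],
])

```text
t: 4.07
ee_pos: [0.5062, 0.0706, 0.1229]
orientation: [1.531, 2.743, 0.0]
force: [0.3, 0.2, 0.1]
grip_width: 0.0398
grip_force: 0.0
```

```bash
python3 -c "
from h import *; from workcell import env
where(env)
cv2.imwrite('pics/w3.png',np.hstack([cv2.resize(env.get_image('wrist'),(480,300)),cv2.resize(env.get_image('side')[100:250,180:340],(320,300))])[:,:,::-1])"
```

```text
t 4.07 tcp [0.5062 0.0706 0.1229] x ang 121.7 z [ 0. -0. -1.] w 0.039768525162582606 F [0.3 0.2 0.1]
```

View pics/w3.png

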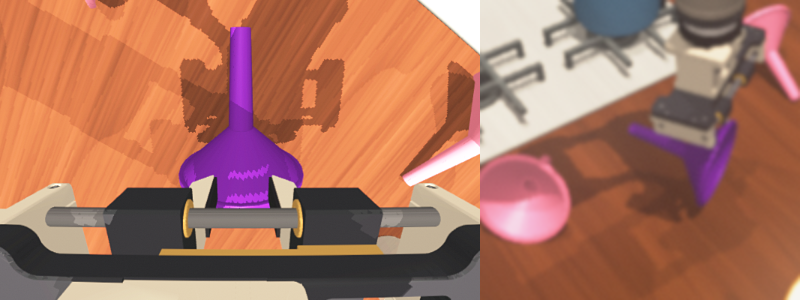

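It is still centred and tilted roughly 30° forward. I'll carry it past the balance point.

move_arm([
  [[-6.5,0,0.5,0,0,0,40],[-6.5,0,1.0,0,0,0,40],[-6.5,0,1.8,0,0,0,40],[-6.5,0,2.2,0,0,0,40],[-6.5,0,2.5,0,0,0,40],[-5.0,0,2.5,0,0,0,40],[-4,0,2,0,0,0,40],[0,0,0,0,0,0,40]],
])

```text
t: 4.83
ee_pos: [0.5275, 0.0358, 0.1099]
orientation: [-1.53, -2.743, 0.0]
force: [0.3, 0.7, -0.0]
grip_width: 0.0398
grip_force: 0.0
```

```bash
python3 -c "
from h import *; from workcell import env
where(env)
cv2.imwrite('pics/w4.png',np.hstack([cv2.resize(env.get_image('wrist'),(480,300)),cv2.resize(env.get_image('side')[100:250,210:370],(320,300))])[:,:,::-1])"
```

```text
t 4.83 tcp [0.5275 0.0358 0.1099] x ang 121.7 z [-0.001  0.    -1.   ] w 0.03976030473235691 F [ 0.3  0.7 -0. ]
```

View pics/w4.png

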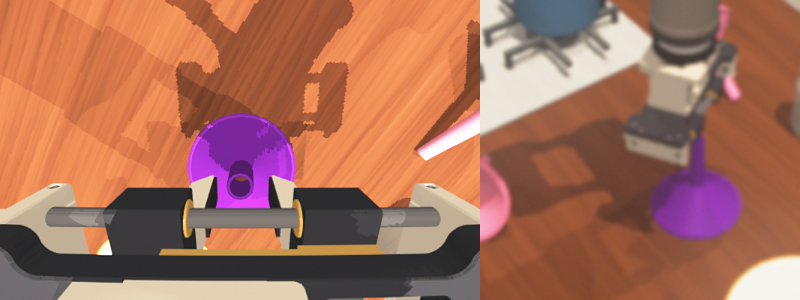

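It dropped onto its mouth and stands upright. I'll lift the hand clear and back off to measure it.

move_arm([
  [[0,0,-20,0,0,0,40],[0,0,-30,0,0,0,40],[0,0,-30,0,0,0,40],[0,0,-30,0,0,0,40],[40,0,0,0,0,0,40],[40,0,0,0,0,0,40],[40,0,0,0,0,0,40],[40,0,0,0,0,0,40]],
])

```text
t: 5.6
ee_pos: [0.4418, 0.1739, 0.2209]
orientation: [1.53, 2.743, 0.001]
force: [1.0, 0.5, 0.4]
grip_width: 0.04
grip_force: 0.0
```

```bash
python3 -c "
from h import *; from workcell import env
where(env)
ims=[env.get_image(n) for n in('top','side')]; cs=[env.calibration(n) for n in('top','side')]
for j in ([0,1],[0],[1]): print(fit([ims[i] for i in j],[cs[i] for i in j],np.array([.53,.03,0]),True))
cv2.imwrite('pics/w5.png',np.vstack([ims[0][100:300,150:550],ims[1][60:360,80:480]])[:,:,::-1])"
```

```text
t 5.6 tcp [0.4418 0.1739 0.2209] x ang 121.7 z [ 0.001  0.    -1.   ] w 0.040044621358040426 F [1.  0.5 0.4]
(array([0.53442662, 0.01318641, 0.10769314]), np.float64(259.5098039215686), [np.float64(998.0), np.float64(1267.0)])
(array([0.53339746, 0.01324931, 0.13702529]), np.float64(79.64313725490196), [np.float64(998.0)])
(array([0.53796646, 0.01451563, 0.20583493]), np.float64(164.8549019607843), [np.float64(1267.0)])
```

View pics/w5.png

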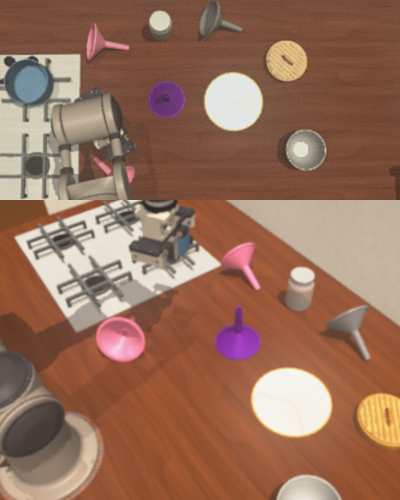

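The fits from both cameras agree on the funnel standing at (0.535, 0.013). I'll turn 33° so that tool -x points at the stone centre, go behind the rim, and descend with the fingers about 50 mm apart as a cradle.

move_arm([
  [[0,0,0,0,0,6.6,50],[0,0,0,0,0,6.6,50],[0,0,0,0,0,6.6,50],[0,0,0,0,0,6.6,50],[0,0,0,0,0,6.6,50],[0,0,0,0,0,0,50]],
])

```text
t: 6.2
ee_pos: [0.4434, 0.1723, 0.2206]
orientation: [2.25, 2.192, 0.0]
force: [0.1, 0.5, 0.2]
grip_width: 0.0497
grip_force: 0.0
```

move_arm([
  [[-17,24,0,0,0,0,50],[-17,24,0,0,0,0,50],[-17,24,0,0,0,0,50],[-17,24,0,0,0,0,50],[0,0,35,0,0,0,50],[0,0,35,0,0,0,50],[0,0,35,0,0,0,50],[0,0,0,0,0,0,50]],
])

```text
t: 6.87
ee_pos: [0.5336, 0.1017, 0.1093]
orientation: [-2.237, -2.194, 0.014]
force: [-1.4, 0.1, -0.7]
grip_width: 0.0499
grip_force: 0.0
```

```bash
python3 -c "
from h import *; from workcell import env
where(env,[.537,.104,.013])
c=env.calibration('top'); print(proj(c,np.array([[.530,-.207,0],[.625,-.207,0],[.435,-.207,0],[.53,-.302,0],[.53,-.112,0]])).round(1))
im=env.get_image('top'); m=(im.min(2)>185).astype(np.uint8); k,l,st,ce=cv2.connectedComponentsWithStats(m); L=l[201,383]; print(st[L],ce[L],ray(c,ce[L],0))
"
```

```text
t 6.87 tcp [0.5336 0.1017 0.1093] x ang 88.9 z [-0.012 -0.001 -1.   ] w 0.04991795500527125 F [-1.4  0.1 -0.7]
tool shift mm [ 2.5  4.5 96.3]
[[382.  200.7]
 [381.4 172.9]
 [382.7 228.9]
 [410.  200.5]
 [354.  200.9]]
[ 355  173   57   57 2462] [383.08448416 201.17343623] [ 0.528338  -0.2104911  0.       ]
```

move_arm([
  [[1,2,20,0,0,0,50],[1,0,20,0,0,0,50],[0,0,20,0,0,0,50],[0,0,15,0,0,0,50],[0,0,0,0,0,0,50],[0,0,0,0,0,0,50]],
])

```text
t: 7.42
ee_pos: [0.5408, 0.1046, 0.0423]
orientation: [2.243, 2.198, 0.002]
force: [0.3, 0.2, -0.6]
grip_width: 0.0498
grip_force: 0.0
```

```bash
python3 -c "
from h import *; from workcell import env
for i in range(1): where(env,[.537,.104,.013])"
```

```text
t 7.42 tcp [0.5408 0.1046 0.0423] x ang 88.8 z [ 0.002  0.    -1.   ] w 0.04979348487202902 F [ 0.3  0.2 -0.6]
tool shift mm [-0.7 -3.8 29.2]
```

move_arm([
  [[0,-3,14,0,0,0,50],[0,0,13,0,0,0,50],[0,0,0,0,0,0,50],[0,0,0,0,0,0,50]],
])

```text
t: 7.75
ee_pos: [0.5377, 0.1047, 0.0152]
orientation: [2.244, 2.197, 0.003]
force: [-0.9, -0.3, -0.3]
grip_width: 0.0502
grip_force: 0.0
```

```bash
python3 -c "
from h import *; from workcell import env
where(env,[.530,-.142,.013])"
```

```text
t 7.75 tcp [0.5377 0.1047 0.0152] x ang 88.8 z [ 0.002  0.    -1.   ] w 0.0501514158168467 F [-0.9 -0.3 -0.3]
tool shift mm [-246.8   -2.4    2.1]
```

move_arm([
  [[-8,0,1,0,0,0,50],[-8,0,0,0,0,0,50],[-8,0,0,0,0,0,50],[-10,0,0,0,0,0,50],[-10,0,0,0,0,0,50],[-10,0,0,0,0,0,50],[-10,0,0,0,0,0,50],[-6,0,0,0,0,0,50]],
])

```text
t: 8.42
ee_pos: [0.5361, 0.0333, 0.0138]
orientation: [2.246, 2.194, 0.004]
force: [-0.1, 3.8, 6.0]
grip_width: 0.0501
grip_force: 2.9
```

```bash
python3 -c "
from h import *; from workcell import env
where(env,[.530,-.142,.013])
ims=[env.get_image(n) for n in('top','side')]; cs=[env.calibration(n) for n in('top','side')]
print(fit(ims,cs,np.array([.533,-.03,0]),True))
cv2.imwrite('pics/w6.png',np.vstack([ims[0][100:300,150:550],ims[1][60:360,80:480]])[:,:,::-1])"
```

```text
t 8.42 tcp [0.5361 0.0333 0.0138] x ang 88.7 z [ 0.003  0.    -1.   ] w 0.05008523470561685 F [-0.1  3.8  6. ]
tool shift mm [-175.4   -2.     0.7]
(array([ 0.53456736, -0.0353569 ,  0.04199001]), np.float64(876.6627450980393), [np.float64(364.0), np.float64(1367.0)])
```

View pics/w6.png

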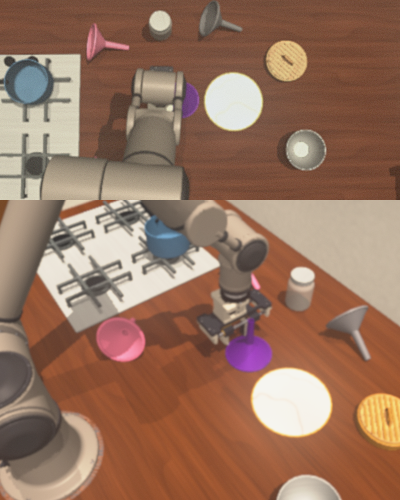

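It is sliding upright with its centre at about (0.535, -0.035). Continuing in the same way.

move_arm([
  [[-8,0,0,0,0,0,50],[-10,-1,0,0,0,0,50],[-10,-1,0,0,0,0,50],[-10,0,0,0,0,0,50],[-10,0,0,0,0,0,50],[-10,0,0,0,0,0,50],[-10,0,0,0,0,0,50],[-8,0,0,0,0,0,50]],
])

```text
t: 9.18
ee_pos: [0.5322, -0.0424, 0.0138]
orientation: [2.246, 2.195, 0.003]
force: [0.5, 4.5, 7.9]
grip_width: 0.0498
grip_force: 3.9
```

```bash
python3 -c "
from h import *; from workcell import env
where(env,[.530,-.142,.013])
ims=[env.get_image(n) for n in('top','side')]; cs=[env.calibration(n) for n in('top','side')]
print(fit(ims[1:],cs[1:],np.array([.533,-.11,0]),True))"
```

```text
t 9.18 tcp [ 0.5322 -0.0424  0.0138] x ang 88.7 z [ 0.003  0.    -1.   ] w 0.04984640914301641 F [0.5 4.5 7.9]
tool shift mm [-99.6   0.1   0.8]
(array([ 0.53386812, -0.10545685,  0.05399286]), np.float64(193.60000000000002), [np.float64(1468.0)])
```

move_arm([
  [[-8,0,0,0,0,0,50],[-10,0,0,0,0,0,50],[-10,0,0,0,0,0,50],[-10,0,0,0,0,0,50],[-10,0,0,0,0,0,50],[-10,0,0,0,0,0,50],[-8,0,0,0,0,0,50],[-6,0,0,0,0,0,50]],
])

```text
t: 9.95
ee_pos: [0.5304, -0.1144, 0.0138]
orientation: [2.246, 2.195, 0.003]
force: [-0.1, 6.4, 8.7]
grip_width: 0.0498
grip_force: 4.3
```

```bash
python3 -c "
from h import *; from workcell import env
where(env,[.530,-.142,.013])
ims=[env.get_image(n) for n in('top','side')]; cs=[env.calibration(n) for n in('top','side')]
print(fit(ims[1:],cs[1:],np.array([.533,-.18,0]),True))"
```

```text
t 9.95 tcp [ 0.5304 -0.1144  0.0138] x ang 88.7 z [ 0.002  0.    -1.   ] w 0.04975375291389964 F [-0.1  6.4  8.7]
tool shift mm [-27.6   0.2   0.8]
(array([ 0.5329258 , -0.176949  ,  0.12697697]), np.float64(261.3411764705882), [np.float64(1558.0)])
```

move_arm([
  [[-8,0,0,0,0,0,50],[-8,0,0,0,0,0,50],[-8,0,0,0,0,0,50],[-5,0,0,0,0,0,50],[0,0,0,0,0,0,50],[5,0,0,0,0,0,50],[20,0,0,0,0,0,50],[30,0,0,0,0,0,50]],
])

```text
t: 10.72
ee_pos: [0.5308, -0.0899, 0.013]
orientation: [2.249, 2.191, 0.001]
force: [-0.1, 0.3, -0.5]
grip_width: 0.05
grip_force: 0.0
```

move_arm([
  [[30,0,-20,0,0,0,50],[30,0,-30,0,0,0,50],[30,0,-40,0,0,0,50],[30,0,-40,0,0,0,50],[30,0,-40,0,0,0,50],[30,0,-20,0,0,0,50],[0,0,0,0,0,0,50],[0,0,0,0,0,0,50]],
])

```text
t: 11.38
ee_pos: [0.5345, 0.0774, 0.1834]
orientation: [2.242, 2.198, 0.003]
force: [-0.3, -0.2, -1.0]
grip_width: 0.05
grip_force: 0.0
```

```bash
python3 -c "
from h import *; from workcell import env
where(env)
ims=[env.get_image(n) for n in('top','side')]; cs=[env.calibration(n) for n in('top','side')]
for j in ([0,1],[0],[1]): print(fit([ims[i] for i in j],[cs[i] for i in j],np.array([.533,-.2,0]),True))
cv2.imwrite('pics/w7.png',np.hstack([cv2.resize(ims[0][140:260,290:450],(400,300)),cv2.resize(ims[1][110:350,220:540],(400,300))])[:,:,::-1])"
```

```text
t 11.38 tcp [0.5345 0.0774 0.1834] x ang 88.9 z [ 0.003 -0.    -1.   ] w 0.049953852843490916 F [-0.3 -0.2 -1. ]
(array([ 0.52921438, -0.20299338, -0.18490555]), np.float64(519.8470588235293), [np.float64(866.0), np.float64(1575.0)])
(array([ 0.52796573, -0.20380028,  0.13305119]), np.float64(206.7098039215686), [np.float64(866.0)])
(array([ 0.53276951, -0.20073752,  0.06996344]), np.float64(297.08235294117645), [np.float64(1575.0)])
```

View pics/w7.png

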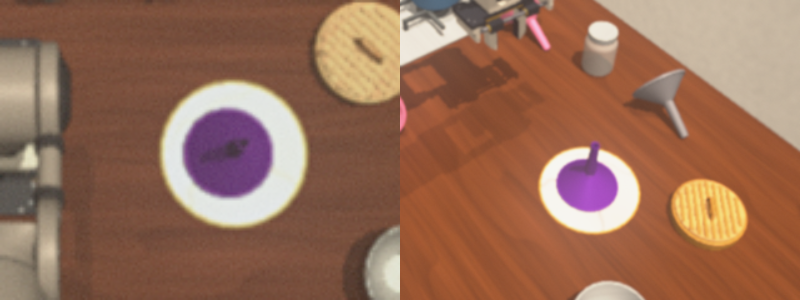

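The funnel stands spout-up with its rim wholly inside the stone, about 6 mm off centre (top crop: funnel at (228,152), stone at (234,154)). The hand is clear, so I'm handing in.

```bash
python3 -c "
from workcell import env
print(env.job_done())"
```

```text
the job is handed in; nothing more can be done
None
```

The purple funnel now stands on its mouth, spout up, with its whole rim on the stone about 6 mm off centre; it was only pushed, the hand ended clear, and I handed the job in at about 11.5 s.

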